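Tally the batch and index the length stop one hole

ROBOT

A 6-joint arm with a two-finger parallel gripper is mounted at the origin on a cart in front of the work surface, level with it; the furniture and walls round the work are solid. World frame = base frame: x ahead of the robot, y to its left, z up, the work surface at z = 0. Lengths are in m, angles in rad, forces in N, time in s.
With the tool pointing down it reaches from about 0.3 to 0.775 m from the base axis. Payload 14.6 kg.
Tool frame: the origin (TCP) lies midway between the tips of the shut fingers; the grasp point (between the pads) lies 19 mm behind it; z points along the fingers, y is the line along which they close (so a half turn about z gives the same grasp; the last joint's range is limited). The gripper opens to 94 mm and grips with 3 to 60 N. Pads are 16 mm wide; open, the fingers measure 119 mm over their backs; the gripper's body (75 mm by 177 mm) begins 78 mm behind the grasp point.
Start: joints at [-1.363, 0.3, 1.521, -0, 1.321, -0.067], TCP at [0.149, -0.529, 0.205] pointing down, gripper open.
Joint ranges: [-3.03, 3.03], [-0.79, 2.21], [0.23, 2.52], [-1.04, 4.18], [0, 3.07], [-2.55, 2.55]. Speed limits (rad/s): [2.22, 2.22, 2.57, 3.14, 3.14, 3.14].

INTERFACE

Orientations are given as [roll, pitch, yaw] about the fixed x, y, z axes, in that order (R = Rz(yaw) Ry(pitch) Rx(roll)).
In Python, from station import telemetry, optics, ctrl gives the robot as it stands.
- The arm moves only by the tool carry_out, never from a script. Its argument "plan" is a list that holds one entry, the list of rows, each a list of 7 numbers: the shift along the tool's x, y, z in mm, then the turn, a rotation vector about the tool's x, y, z in rad, then the finger opening in mm, from 0 to 94. A call has 1 to 20 rows; each row shifts and turns the commanded pose from where the row before left it, along the tool's axes as they then stand; what a row does not reach is not made up. A row lasts 1/12 s, in which the tool goes at most 41.7 mm and 7.16 degrees, less where a joint would pass 70% of its speed; a pose out of reach is approached as far as the arm can. A call with a gripper value outside its range is refused whole. The fingers move at their own pace and stop on an object; "squeeze" is the grip in N (left out, the last holds). Time passes only in rows, so rows that do not move let the fingers close. It gives the time, the measured TCP pose, the force, the opening and the grip force at its end, in the units of the state.
- telemetry.get_obs(): the state, without advancing time (a new reading comes with each control period).
- optics.camera(name): name is "scene" or "top" or "wrist"; returns a dict with "pixels" (480x640x3 uint8, red, green, blue), "intrinsics" (3x3 intrinsics, pixels), "origin" and "rotation" of the camera in the world. Camera axes: x right, y down, z forward; pixel columns grow to the right and rows downward; lengths in m; the calibration is good to about 2 mm. A picture is of the moment at which its call begins. There is no depth.
- ctrl.hand_in(): hands the job in; it is judged then, once.
The state is a dict: "time_s": time; "qpos": joint angles; "joint_vel": joint speeds; "tau": joint torques, N m; "ee_pos": TCP position; "eef_rot": TCP orientation; "force": force on the tool from outside, world axes, zero at the start; "moment": the same for the moment, N m; "grip_width": finger opening in m; "grip_force": force on a finger pad.
Only numpy, scipy, OpenCV 4.12 (cv2) and the standard library are available. Lean on these libraries where they do the work, as an engineer would, in place of code of your own. Each camera call takes 0.05 s, during which the arm holds its last target. There are 200 camera calls.

TASK

The batch at this length is finished. First count it: swing the sprung orange-tipped lever of the tally counter all the way to its stop and let it spring back. Then pull up the black lock knob on the red sleeve of the drilled rail, slide the sleeve to the next hole on the side where the tally counter stands, and let the pin go fully down into that hole; finish while still holding the knob in the fingers with the pin engaged, and leave the loose things lying around undisturbed.

Things in the scene. Friction and masses are not known exactly. Their poses are not given: they have to be found in the camera images.
- rail: Blue foot plate 80 x 300 x 10 mm, fixed to the bench, carrying an aluminium rail 36 mm wide and 280 mm long along the body's y axis, its top 44 mm above the bench; black end blocks 48 mm high. Five holes lie on the rail's centre line 40 mm apart, at y = -80, -40, 0, 40, 80 mm. The origin is the centre of the plate's underside; z is up. The sleeve starts locked in the middle hole (y = 0).
- sleeve (a joint): Red sleeve (50 mm long, top 52 mm above the bench) sliding along the rail: metres along the rail's y axis, 0 = middle hole (the start), +0.040 and -0.040 = the two neighbouring holes; end stops at +-0.088. Free to slide only while the pin is out of its hole; friction about 2 N. It carries a short steel stop arm on the rail's +x side, lower than the knob.
- plunger (a joint): Spring-loaded lock plunger standing upright on the sleeve: metres that it is pulled up, 0 = pin (8 mm diameter, round tip, in an 11 mm wide hole) fully down in a hole, above about 0.010 = pin clear of the rail, 0.018 = upper end. The spring pushes it down with 4.4 N when home and 8 N when fully up. It moves with the sleeve; let down between holes, the pin rests on the rail at 0.010.
- knob (a point): Centre of the plunger's round black pull knob (22 mm diameter, 24 mm high, upright; grip it across its diameter from above). With the pin home it is 92 mm above the bench; below the knob is a steel barrel 17 mm in diameter, and the sleeve's top is 28 mm below the knob's underside.
- counter: Grey tally counter, housing 70 x 70 mm, top 48 mm high, on a dark steel plate 110 x 90 mm fixed to the bench. The origin is the centre of the plate's underside, its -x side faces the robot. It stands beyond the +y or the -y end of the rail.
- lever_pivot (a point): Vertical hinge axis of the counter's lever, on top of the housing, 51 mm above the bench.
- lever_post (a point): Centre of the top of the upright orange post (13 mm diameter, about 30 mm high, top 82 mm above the bench) at the free end of the lever, 65 mm from the pivot. At rest it overhangs the housing's front on its left (+y) side as seen from the robot; the lever swings counterclockwise seen from above, so the post is pushed across the front toward -y.
- lever (a joint): Angle of the counter's lever in rad: 0 = rest, 1.05 = stop. Its spring pushes it back to 0 with 1 to 3 N at the post; it returns by itself when let go.
- grease_tube: Green grease tube standing upright on its cap, 44 x 66 x 151 mm, loose, beyond the end of the rail away from the counter; origin at the centre of its underside. Leave it alone.
- stone: Dark oil stone 25 x 51 x 13 mm, loose, lying beyond the rail; origin at the centre of its underside. Leave it alone.
- nut: Steel hex nut 22 x 24 x 12 mm, loose, lying in front of the rail; origin at the centre of its underside. Leave it alone.
- paint_marker: White and yellow paint marker 15 x 125 x 16 mm, loose, lying in front of the rail; origin at the centre of its underside. Leave it alone.
Not all that is in view belongs to the job. Of the things shaped like the counter, the grey one is meant.

How it is judged:
By the outcome, as a careful person would: the job done as asked, in the order asked, and still so for the second after the job is handed in, while the arm keeps its last pose, push and grip.
It also fails if it takes over 54 s, if anything falls off the work surface, if the arm or the gripper's body presses on something with over 40 N, if the wrist force passes 120 N, or if a joint passes its speed limit or range.

## Working session

There is one attempt and no reset: what is moved stays moved. The work goes in short steps, Python scripts to look and compute and a tool call to move; the robot and the scene stay as the last step left them, time stands still between calls to the robot, and variables do not carry over. Pictures are saved under pics/ and viewed, at most 10 in all, crops included, and the job is handed in when it is done.

Besides the shell and the picture viewer there is one more tool, called after ">>>" as a command line: name --argument value ..., lists and objects as JSON in quotes. carry_out: Moves the arm, as the interface text tells. Its arguments: {"type":"object","properties":{"plan":{"type":"array","items":{"type":"array","items":{"type":"array","items":{"type":"number"}}}},"squeeze":{"type":"number"}},"required":["plan"]}

```bash
mkdir -p pics; ls
python3 - <<'E'
from station import telemetry, optics, ctrl
import cv2,numpy as np
for n in ("scene","top"):
    c=optics.camera(n); cv2.imwrite(f"pics/{n}0.png",c["pixels"][:,:,::-1]); print(n,c["intrinsics"],c["origin"],c["rotation"])
o=telemetry.get_obs(); print(o)
E
```

```text
pics
scene [[540.78940053   0.         325.63233802]
 [  0.         540.78940053 240.96271203]
 [  0.           0.           1.        ]] [-0.22077012  0.71775416  0.75182761] [-2.12556946  0.01523004 -2.35564559]
top [[473.96599807   0.         316.57485144]
 [  0.         473.96599807 242.03795975]
 [  0.           0.           1.        ]] [ 0.38179403 -0.0597465   1.25541534] [-3.00563033e+00  1.34022754e-03 -1.59982694e+00]
{'time_s': 0.1, 'qpos': array([-1.36264776e+00,  3.00388646e-01,  1.52148879e+00,  3.41526555e-05,
        1.32069360e+00, -6.66094411e-02]), 'joint_vel': array([ 1.85397387e-05, -1.41219600e-03, -3.78945312e-03,  1.21622216e-03,
        1.31410179e-03,  2.22147104e-03]), 'tau': array([ 1.23060734e-03, -5.32645869e+01, -3.53283727e+01,  7.09470478e-02,
        2.34898611e-02, -5.98440670e-05]), 'ee_pos': array([ 0.14917783, -0.52915334,  0.2049706 ]), 'eef_rot': array([-3.14061865e+00, -9.81295052e-05,  2.74749493e-01]), 'force': array([-0.13926985, -0.10557893,  0.29940442]), 'moment': array([ 0.05900653, -0.01841048, -0.01105721]), 'grip_force': 0.0, 'grip_width': 0.09389864549571711}
```

View pics/scene0.png

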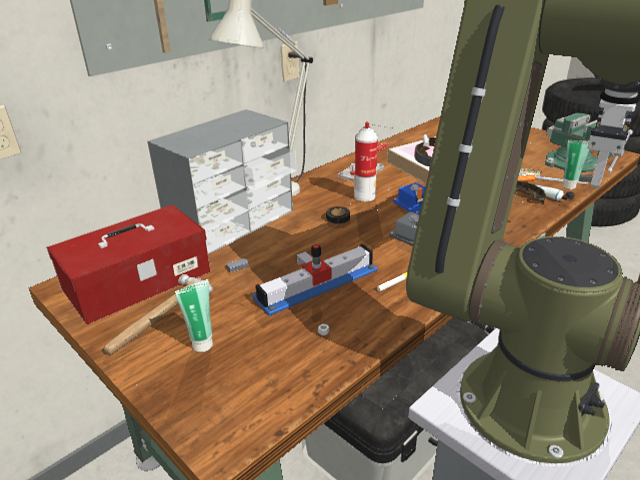

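View pics/top0.png

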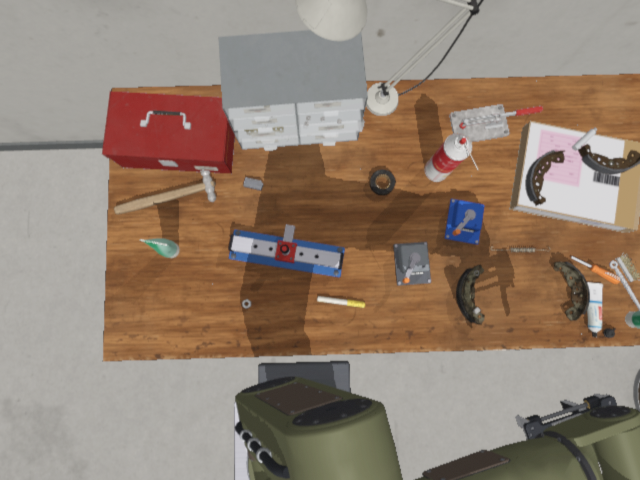

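Top view (right = −y, up = +x): rail with the red sleeve and knob at (285,250). The grey counter is at (412,264) with its orange tip near (407,281). Things that could be mistaken for it: the blue counter (465,222), and the black ring at (381,181) for the knob. By the description, grey (412,264) is the counter, and it stands at the rail's −y end.

```bash
cat > h.py <<'E'
from station import telemetry, optics, ctrl
import cv2,numpy as np
from scipy.spatial.transform import Rotation as Ro
def cast(c,uv,z):
    K=c["intrinsics"];R=Ro.from_euler("xyz",c["rotation"]).as_matrix()
    d=R@np.linalg.inv(K)@np.array([uv[0],uv[1],1.]); o=np.array(c["origin"])
    return o+d*(z-o[2])/d[2]
def blobs(c,lo,hi,box=None,amin=15):
    hsv=cv2.cvtColor(c["pixels"],cv2.COLOR_RGB2HSV); m=cv2.inRange(hsv,np.array(lo),np.array(hi))
    if box: 
        k=np.zeros_like(m);k[box[1]:box[3],box[0]:box[2]]=255;m&=k
    n,l,s,ce=cv2.connectedComponentsWithStats(m)
    return m,[(s[i,4],ce[i].round(1),s[i,:4].tolist()) for i in range(1,n) if s[i,4]>=amin]
E
python3 - <<'E'
from h import *
c=optics.camera("top")
m,b=blobs(c,(100,120,60),(125,255,255),(215,220,360,290))
print("blue",b)
cs,_=cv2.findContours(m,0,2); r=cv2.minAreaRect(np.vstack(cs)); print(r)
for p in cv2.boxPoints(r): print(cast(c,p,0.01).round(4))
for n,lo,hi,box,z in(("orange",(5,130,120),(22,255,255),(390,235,435,300),.07),("red",(0,150,80),(6,255,255),(265,230,310,275),.052),("yel",(24,120,120),(34,255,255),(310,285,380,315),.01)):
    for a,ce,s in blobs(c,lo,hi,box,4)[1]: print(n,a,ce,s,cast(c,ce,z).round(4))
for uv,z in (((285,250),.1),((412,264),.048),((247,304),.012),((412,264),0),((318,299),.01),((253,183),.01)): print(uv,cast(c,uv,z).round(4))
im=c["pixels"][215:320,215:450,::-1]
cv2.imwrite("pics/top_crop.png",cv2.resize(im,None,fx=3.4,fy=3.4,interpolation=cv2.INTER_CUBIC))
E
```

```text
blue [(np.int32(196), array([259.9, 236.1]), [240, 231, 43, 11]), (np.int32(212), array([316. , 245.5]), [293, 240, 45, 12]), (np.int32(734), array([285.4, 263.6]), [229, 251, 112, 26])]
((286.5405578613281, 252.7567596435547), (112.12010955810547, 28.934221267700195), 9.462322235107422)
[0.5169 0.1697 0.01  ]
[0.5929 0.1568 0.01  ]
[ 0.5349 -0.1357  0.01  ]
[ 0.4598 -0.1205  0.01  ]
orange 965 [411.6 284.6] [390, 251, 45, 49] [ 0.43   -0.2966  0.07  ]
orange 25 [405.6 280.1] [403, 278, 6, 5] [ 0.4416 -0.2822  0.07  ]
red 203 [285.6 252.1] [276, 242, 20, 20] [0.5228 0.017  0.052 ]
red 21 [284. 248.] [282, 246, 5, 5] [0.5335 0.0208 0.052 ]
yel 85 [355.5 303.4] [348, 300, 17, 7] [ 0.3879 -0.1597  0.01  ]
(285, 250) [0.5224 0.0153 0.1   ]
(412, 264) [ 0.4832 -0.3049  0.048 ]
(247, 304) [0.3945 0.1227 0.012 ]
(412, 264) [ 0.4873 -0.3147  0.    ]
(318, 299) [ 0.4021 -0.0624  0.01  ]
(253, 183) [0.7179 0.1038 0.01  ]
```

View pics/top_crop.png

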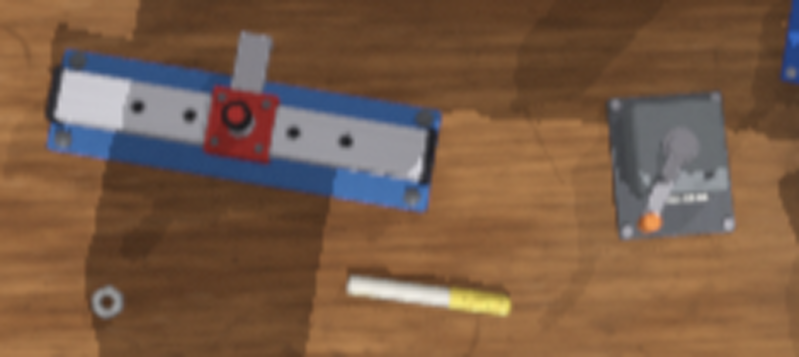

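The crop confirms that the grey counter (crop 670,165) has the orange post at (651,222) and its pivot at (682,147). The rail's holes and the knob (237,115) are clear. The post–pivot distance comes to about 65 mm and the rail length to about 0.30 m, both matching the description. Next I move above the spot beside the post and close the fingers.

>>> carry_out --plan '[[[0,0,0,0,0,0.0916,0],[0,0,0,0,0,0.0916,0],[0,0,0,0,0,0.0916,0],[24,-24,0,0,0,0,0],[24,-24,0,0,0,0,0],[24,-24,0,0,0,0,0],[24,-24,0,0,0,0,0],[24,-24,0,0,0,0,0],[24,-24,0,0,0,0,0],[24,-24,0,0,0,0,0],[24,-24,0,0,0,0,0],[24,-24,0,0,0,0,0],[24,-24,0,0,0,0,0],[24,-24,0,0,0,0,0],[24,-24,0,0,0,0,0],[0,0,0,0,0,0,0],[0,0,0,0,0,0,0]]]'

```text
time_s: 1.57
ee_pos: [0.4378, -0.2403, 0.2051]
eef_rot: [-3.141, 0.001, 0.003]
force: [-0.0, -0.7, 0.5]
grip_width: 0.0006
grip_force: 0.0
```

Run:
```python
from h import *
c=optics.camera("wrist"); cv2.imwrite("pics/w1.png",c["pixels"][:,:,::-1]); print(c["origin"],c["rotation"]); o=telemetry.get_obs(); print(o["ee_pos"],o["eef_rot"],o["force"],o["grip_width"])
for b in blobs(c,(5,150,120),(20,255,255),None,60)[1]: print(b,cast(c,b[1],.075))
```

```text
[ 0.50874537 -0.23898302  0.38398004] [ 2.89168008e+00  9.30302196e-04 -1.56850896e+00]
[ 0.43716892 -0.24116261  0.205183  ] [-3.14143159e+00  6.17974398e-04  1.23869966e-03] [-0.90345444 -0.5215091  -0.03437317] 0.0005262487077134342
(np.int32(149305), array([310.3, 184.2]), [0, 0, 640, 362]) [ 0.47614672 -0.23570084  0.075     ]
(np.int32(349), array([540.9,  74.2]), [529, 62, 27, 22]) [ 0.55863878 -0.40864597  0.075     ]
(np.int32(63), array([320.8, 360.3]), [319, 349, 5, 27]) [ 0.3174274  -0.24518442  0.075     ]
(np.int32(65), array([307.5, 410. ]), [306, 400, 4, 23]) [ 0.26497944 -0.23303089  0.075     ]
(np.int32(3233), array([231.6, 454. ]), [4, 443, 421, 20]) [ 0.21496034 -0.15913799  0.075     ]
```

View pics/w1.png

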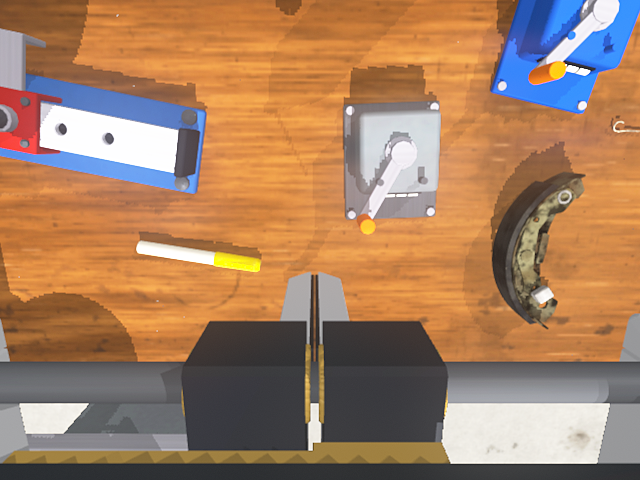

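The wrist view shows the grey counter at (392,155) with its post top at (367,227) and pivot hub at (403,150). The blue decoy is at (560,40). The marker (200,257) is well clear of the push path.

Run:
```python
from h import *
c=optics.camera("wrist")
print("post",cast(c,(367,227),.082),"piv",cast(c,(403.5,150),.056))
for uv in ((350,108),(435,106),(430,212),(351,214)): print(cast(c,uv,.006).round(4))
t=optics.camera("top"); print("top post",cast(t,(406.2,280.3),.08),"piv",cast(t,(415.8,258.2),.056),cast(t,(284.2,248.2),.104))
print("hole",[cast(c,p,.044).round(4) for p in((62,129),(109,138.5))])
```

```text
post [ 0.44187652 -0.28243573  0.082     ] piv [ 0.50194015 -0.31425179  0.056     ]
[ 0.5393 -0.2732  0.006 ]
[ 0.5411 -0.3527  0.006 ]
[ 0.4406 -0.3556  0.006 ]
[ 0.4385 -0.2766  0.006 ]
top post [ 0.44055293 -0.28180092  0.08      ] piv [ 0.49705047 -0.31378152  0.056     ] [0.52639067 0.01687979 0.104     ]
hole [array([ 0.519 , -0.0243,  0.044 ]), array([ 0.5111, -0.0634,  0.044 ])]
```

>>> carry_out --plan '[[[0,0,35,0,0,0,0],[0,0,35,0,0,0,0],[0,0,35,0,0,0,0],[0,0,24,0,0,0,0],[0,0,12,0,0,0,0],[0,0,0,0,0,0,0],[0,8,0,0,0,0,0],[0,8,0,0,0,0,0],[0,8,0,0,0,0,0],[0,8,0,0,0,0,0],[0,8,0,0,0,0,0],[0,8,0,0,0,0,0],[0,0,0,0,0,0,0]]]'

```text
time_s: 2.8
ee_pos: [0.4372, -0.2909, 0.0646]
eef_rot: [3.141, -0.0, -0.001]
force: [-0.2, 1.5, 1.2]
grip_width: 0.0006
grip_force: 0.8
```

Run:
```python
from h import *
c=optics.camera("wrist"); print(telemetry.get_obs()["force"],telemetry.get_obs()["ee_pos"])
cv2.imwrite("pics/w2.png",c["pixels"][:,:,::-1])
```

```text
[-0.22502738  1.50852689  0.75512926] [ 0.43729999 -0.29016198  0.06458084]
```

View pics/w2.png

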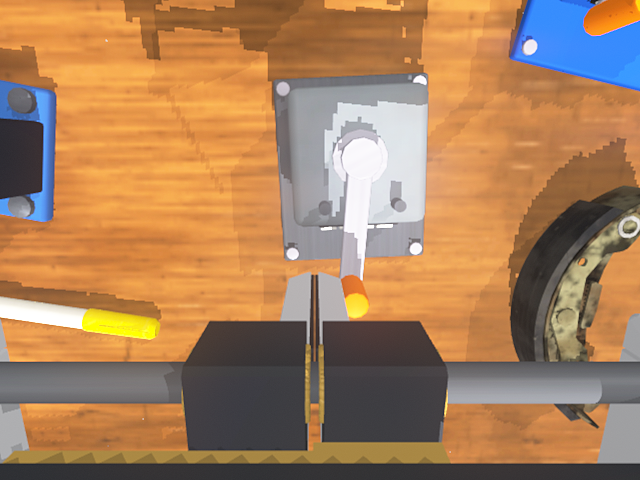

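The post (355,298) is moving ahead of the finger with about 1.5 N of spring force. The lever's stop pin shows at (399,204). I keep pushing until the force rises.

>>> carry_out --plan '[[[0,8,0,0,0,0,0],[0,8,0,0,0,0,0],[0,8,0,0,0,0,0],[0,5,0,0,0,0,0],[1,4,0,0,0,0,0],[0,0,0,0,0,0,0]]]'

```text
time_s: 3.35
ee_pos: [0.4385, -0.323, 0.0644]
eef_rot: [3.141, -0.0, -0.0]
force: [2.5, 3.5, 0.7]
grip_width: 0.0006
grip_force: 1.6
```

>>> carry_out --plan '[[[0,3,0,0,0,0,0],[0,3,0,0,0,0,0],[0,0,0,0,0,0,0]]]'

```text
time_s: 3.6
ee_pos: [0.4383, -0.3283, 0.0644]
eef_rot: [-3.141, -0.0, 0.0]
force: [1.7, 3.8, -0.5]
grip_width: 0.0003
grip_force: 2.0
```

>>> carry_out --plan '[[[0,2,0,0,0,0,0],[0,2,0,0,0,0,0],[0,0,0,0,0,0,0]]]'

```text
time_s: 3.85
ee_pos: [0.4385, -0.3306, 0.0641]
eef_rot: [-3.138, 0.001, 0.0]
force: [4.3, 14.7, 2.1]
grip_width: 0.0005
grip_force: 7.4
```

Run:
```python
from h import *
c=optics.camera("wrist"); print(telemetry.get_obs()["force"],telemetry.get_obs()["ee_pos"])
cv2.imwrite("pics/w3.png",cv2.resize(c["pixels"][50:350,180:500,::-1],None,fx=1.5,fy=1.5))
```

```text
[ 4.35312535 14.54477594  1.3307692 ] [ 0.43841427 -0.33056425  0.06411706]
```

View pics/w3.png

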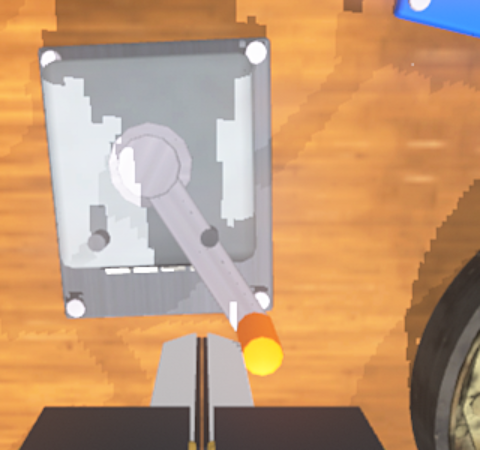

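The lever is against its stop pin (210,237 in the crop) and the force has jumped to 15 N. I back off so it springs home, lift, and go above the knob.

>>> carry_out --plan '[[[0,-10,0,0,0,0,0],[0,-16,0,0,0,0,0],[0,-16,0,0,0,0,0],[0,-16,0,0,0,0,0],[0,-16,0,0,0,0,0],[0,-16,0,0,0,0,0],[0,0,0,0,0,0,0],[0,0,-40,0,0,0,0],[0,0,-40,0,0,0,0],[0,0,-40,0,0,0,0],[0,0,0,0,0,0,50]]]'

```text
time_s: 4.82
ee_pos: [0.4404, -0.2442, 0.192]
eef_rot: [3.135, -0.009, 0.0]
force: [-0.0, -1.2, 0.6]
grip_width: 0.0049
grip_force: 0.0
```

>>> carry_out --plan '[[[8,-24,0,0,0,0,50],[8,-24,0,0,0,0,50],[8,-24,0,0,0,0,50],[8,-24,0,0,0,0,50],[8,-24,0,0,0,0,50],[8,-24,0,0,0,0,50],[0,0,0,0,0,0,50],[0,0,0,0,0,0.0975,50],[0,0,0,0,0,0.0975,50],[0,0,0,0,0,0,50]]]'

```text
time_s: 5.65
ee_pos: [0.4863, -0.0989, 0.1844]
eef_rot: [3.141, -0.0, -0.2]
force: [-0.3, 0.1, 0.0]
grip_width: 0.0498
grip_force: 0.0
```

Run:
```python
from h import *
o=telemetry.get_obs();print(o["ee_pos"],o["eef_rot"],o["force"])
c=optics.camera("wrist"); cv2.imwrite("pics/w4.png",c["pixels"][:,:,::-1])
```

```text
[ 0.48625917 -0.09886333  0.18435126] [ 3.14108950e+00 -3.07703165e-04 -1.99503492e-01] [-0.26683389  0.12847592  0.02441863]
```

View pics/w4.png

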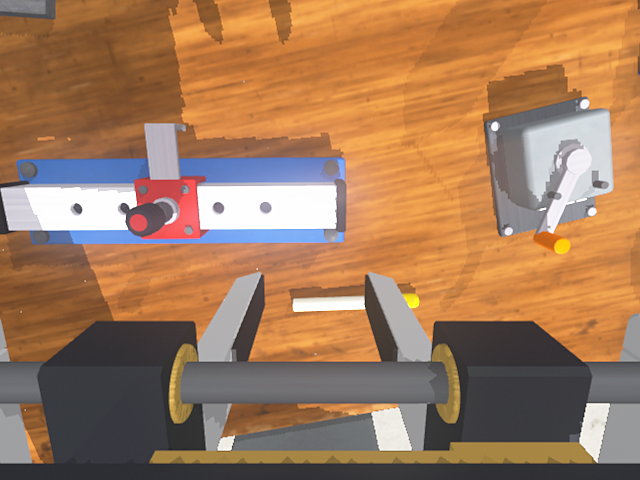

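The lever is back at rest, with its post at (552,243). The rail lies parallel to the image rows, so the yaw is right. The knob top is near (138,222) and the holes are at (77,209), (124,209), (218,208) and (265,208).

Run:
```python
from h import *
c=optics.camera("wrist")
m,b=blobs(c,(0,110,40),(6,255,255),(105,170,225,260),20); print(b)
for u in ((77,209),(124,209),(218,208),(265,208)): print(cast(c,u,.044).round(4))
print("knob",cast(c,(138.5,221.5),.104))
o=telemetry.get_obs(); R=Ro.from_euler("xyz",o["eef_rot"])
for k in ([.526,.0172,.184],cast(c,(138.5,221.5),.104)): print("tool shift mm",R.inv().apply(k-o["ee_pos"])*1e3)
```

```text
[(np.int32(483), array([176.9, 188.5]), [135, 176, 62, 35]), (np.int32(25), array([193., 176.]), [181, 176, 24, 2]), (np.int32(39), array([169.6, 190.7]), [164, 185, 12, 12]), (np.int32(384), array([172.5, 231.8]), [141, 222, 62, 15])]
[0.5411 0.0954 0.044 ]
[0.5334 0.0565 0.044 ]
[ 0.5189 -0.0215  0.044 ]
[ 0.5113 -0.0604  0.044 ]
knob [0.5272968  0.01785385 0.104     ]
tool shift mm [  16.89245713 -121.55177041    0.36851029]
tool shift mm [  18.0234282  -122.46580931   80.36847693]
```

The four holes centre on (0.526, 0.0175), which agrees with the knob and the top view. I move over the knob, descend and grip.

>>> carry_out --plan '[[[0,0,0,0,0,-0.008,50],[4,-30,0,0,0,0,50],[4,-30,0,0,0,0,50],[4,-30,0,0,0,0,50],[4,-31,0,0,0,0,50],[0,0,0,0,0,0,50],[0,0,0,0,0,0,50]]]'

```text
time_s: 6.33
ee_pos: [0.5246, 0.0184, 0.1842]
eef_rot: [3.141, 0.0, -0.183]
force: [-0.9, 0.5, -0.1]
grip_width: 0.0499
grip_force: 0.0
```

Run:
```python
from h import *
o=telemetry.get_obs(); R=Ro.from_euler("xyz",o["eef_rot"]); print(o["ee_pos"],o["eef_rot"],o["force"])
print("shift",R.inv().apply(np.array([.5263,.0175,.074])-o["ee_pos"])*1e3)
```

```text
[0.52455465 0.01837332 0.18419732] [ 3.14137935e+00  2.94823065e-04 -1.82683334e-01] [-0.93628336  0.54968751 -0.1375906 ]
shift [  1.90745024   0.51821133 110.19687118]
```

>>> carry_out --plan '[[[2,0.5,30,0,0,0.006,50],[0,0,30,0,0,0,50],[0,0,30,0,0,0,50],[0,0,14,0,0,0,50],[0,0,6,0,0,0,50],[0,0,0,0,0,0,50],[0,0,0,0,0,0,20],[0,0,0,0,0,0,20],[0,0,0,0,0,0,15],[0,0,0,0,0,0,15],[0,0,0,0,0,0,15],[0,0,0,0,0,0,15],[0,0,0,0,0,0,15]]]' --squeeze 40

```text
time_s: 7.42
ee_pos: [0.5267, 0.0167, 0.0751]
eef_rot: [-3.141, -0.001, -0.193]
force: [-0.8, -0.3, 5.5]
grip_width: 0.0209
grip_force: 40.0
```

>>> carry_out --plan '[[[0,0,-4,0,0,0,15],[0,0,-4,0,0,0,15],[0,0,-4,0,0,0,15],[0,0,-3,0,0,0,15],[0,0,0,0,0,0,15],[0,0,0,0,0,0,15]]]'

```text
time_s: 7.92
ee_pos: [0.5264, 0.0167, 0.0894]
eef_rot: [3.142, -0.0, -0.193]
force: [5.7, -0.9, -7.5]
grip_width: 0.0213
grip_force: 40.0
```

Lift force is −7.5 N, which matches the spring at about 14 mm, so the pin is clear. Now slide 40 mm toward −y of the rail (tool +y).

>>> carry_out --plan '[[[0.5,4,0,0,0,0,15],[0,6,0,0,0,0,15],[0,6,0,0,0,0,15],[0,6,0,0,0,0,15],[0,6,0,0,0,0,15],[0,6,0,0,0,0,15],[0,4,0,0,0,0,15],[0,2,0,0,0,0,15],[0,0,0,0,0,0,15],[0,0,0,0,0,0,15]]]'

```text
time_s: 8.75
ee_pos: [0.5189, -0.0229, 0.0893]
eef_rot: [3.141, 0.001, -0.193]
force: [-0.5, -0.8, -7.6]
grip_width: 0.021
grip_force: 40.0
```

Run:
```python
from h import *
o=telemetry.get_obs(); R=Ro.from_euler("xyz",o["eef_rot"]); print(o["ee_pos"],o["eef_rot"],o["force"],o["grip_width"])
print("moved",R.inv().apply(o["ee_pos"]-np.array([.5264,.0167,.0894]))*1e3)
c=optics.camera("wrist"); cv2.imwrite("pics/w5.png",c["pixels"][:,:,::-1])
```

```text
[ 0.51887735 -0.0229168   0.08932772] [ 3.14109266e+00  6.54907948e-04 -1.93154702e-01] [-0.46157532 -0.83496148 -7.58968449] 0.02098427556678696
moved [ 0.22197346 40.32404696  0.09229834]
```

View pics/w5.png

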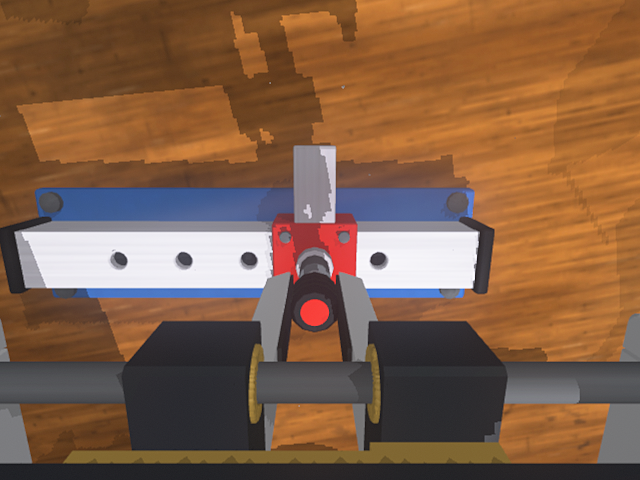

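The sleeve, centred at (314,250), sits midway between the holes at 249 and 378, so it is over the −40 mm hole. Lower the pin.

>>> carry_out --plan '[[[0,0,3,0,0,0,15],[0,0,3,0,0,0,15],[0,0,3,0,0,0,15],[0,0,3,0,0,0,15],[0,0,2,0,0,0,15],[0,0,1,0,0,0,15],[0,0,0,0,0,0,15],[0,0,0,0,0,0,15],[0,0,0,0,0,0,15]]]'

```text
time_s: 9.55
ee_pos: [0.5193, -0.0226, 0.0751]
eef_rot: [-3.141, -0.0, -0.193]
force: [-6.2, -1.3, 4.2]
grip_width: 0.0208
grip_force: 40.0
```

Run:
```python
from h import *
c=optics.camera("wrist")
old=dict(c,pixels=cv2.imread("pics/w5.png")[:,:,::-1].copy())
for k in (old,c): print(blobs(k,(0,150,80),(8,255,255),(285,290,345,335),20)[1])
cv2.imwrite("pics/w6.png",c["pixels"][:,:,::-1]); o=telemetry.get_obs(); print(o["force"],o["ee_pos"])
```

```text
[(np.int32(599), array([314.2, 312.1]), [300, 299, 29, 27])]
[(np.int32(606), array([314.2, 312.9]), [300, 300, 29, 27])]
[-6.6571644  -0.3311712   4.34436547] [ 0.51926638 -0.02258327  0.07513362]
```

View pics/w6.png

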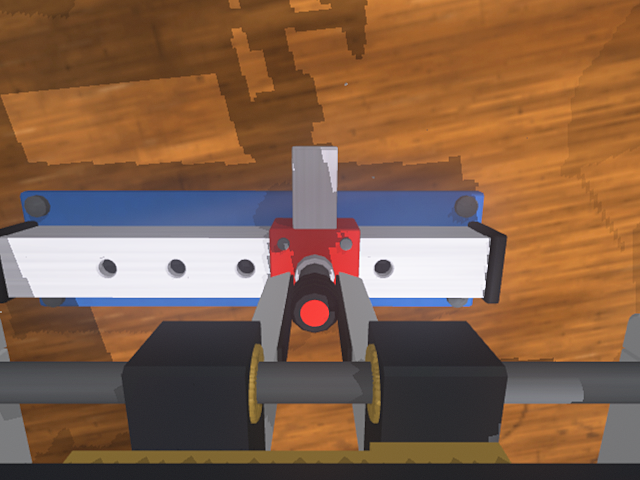

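The knob cap (314,313) hasn't moved in the fingers, so there was no slip. The tool is back at the home height of 75.1 mm and pressing lightly on the bottom, so the pin is fully down in the −40 mm hole. The nut, marker, stone and tube were never near the arm's path. Handing in.

```bash
python3 -c "
from station import ctrl; print(ctrl.hand_in())"
```

```text
the job is handed in; nothing more can be done
None
```

The job is handed in: the lever was pushed to its stop and sprang back, the sleeve was moved one hole (40 mm) toward the counter, and the arm is still holding the knob with the pin fully down in that hole.

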